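# Put the glass panel into the drying rack

## Robot

A 7-joint arm with a two-finger parallel gripper is mounted at the origin on a cart in front of the work surface, level with it; the furniture and walls round the work are solid. World frame = base frame: x ahead of the robot, y to its left, z up, the work surface at z = 0. Lengths are in mm, angles in rad, forces in N, time in s.
With the tool pointing down it reaches from about 350 to 900 mm from the base axis. Payload 19.9 kg.
Tool frame: the origin (TCP) lies at the very end of the fingers, on their centre line; the grasp point (between the pads) lies 19 mm behind it; z points along the fingers, y is the direction in which the jaws open and shut (so a half turn about z gives the same grasp; the last joint's range is limited). The gripper opens to 85 mm and grips with 20 to 120 N. Pads are 22 mm wide; open, the fingers measure 114 mm over their backs; the gripper's body (76 mm by 85 mm) begins 54 mm behind the grasp point. The pads swing forward as they close: fully open they stand 13 mm farther back than shut.
Start: joints at [-1.254, 0.417, -0.01, 1.614, 0.005, 1.111, -0.053], TCP at [218.872, 585.403, 231.26] pointing down, gripper open.
Joint ranges: [-2.81, 2.81], [-0.39, 2.02], [-1.27, 1.25], [0.06, 2.57], [-1.19, 4.33], [0.19, 2], [-2.82, 2.82]. Speed limits (rad/s): [1.89, 1.89, 2.39, 2.39, 3.01, 3.01, 3.01].

## Interface

Orientations are given as a unit quaternion [w, x, y, z].
In Python, from rig import * gives the robot as it stands.
- The arm moves only by the tool carry_out, never from a script. Its argument "motion" is a list of rows, each an object with "slide": the shift along the tool's x, y, z in cm, a list of three; "turn": the turn about the tool's z in rad. A call has 1 to 8 rows; each row is the pose to reach, as a shift and turn from the pose commanded when the call began, along the tool's axes at that moment; what a row does not reach only later rows make up. A row lasts 1/8 s, in which the tool goes at most 62.5 mm and 10.7 degrees, less where a joint would pass 70% of its speed; a pose out of reach is approached as far as the arm can. A call with a gripper value outside its range is refused whole. "fingers" is the opening, from 0 (shut) to 1 (fully open), set as the call begins (left out, the last holds). The fingers move at their own pace and stop on an object; the grip force is fixed at half the most. Time passes only in rows, so rows that repeat a pose let the fingers close. It gives the time, the measured TCP pose, the force and the opening at its end, in the units of the state.
- sense(): the state, without advancing time (a new reading comes with each control period).
- snapshot(name): name is "scene" or "top"; returns the picture (400x640x3 uint8, red, green, blue); there is no depth.
- get_calibration(name): a dict with "K" (3x3 intrinsics, pixels), "extrinsics" (4x4, takes a point from camera to world coordinates). Camera axes: x right, y down, z forward; pixel columns grow to the right and rows downward; lengths in mm; the calibration is good to about 2 mm. A picture is of the moment at which its call begins. get_calibration takes no time and is no camera call.
- hand_in(): hands the job in, once; it reports no verdict.
The state is a dict: "clock": time; "joints": joint angles; "dq": joint speeds; "tau": joint torques, N m; "position": TCP position; "ee_rot": TCP orientation; "force": force on the tool from outside, world axes, zero at the start; "ft_torque": the same for the moment, N m; "finger_gap": finger opening in mm.
Only numpy, scipy, OpenCV 4.12 (cv2) and the standard library are available. Lean on these libraries where they do the work, as an engineer would, in place of code of your own. Each camera call takes 0.05 s, during which the arm holds its last target. There are 200 camera calls.

## Task

Take the tall amber glass panel out of its stand and put it upright into the one empty slot of the drying rack (marked by the yellow clip), between the other panels, centred front to back and all the way down on the rack's floor. Keep hold of it until it is down, then let go, and leave the other panels standing where they are.

Things in the scene. Friction and masses are not known exactly. Their poses are not given: they have to be found in the camera images.
- amber_panel_center (a point): Centre (half-way up) of the loose tall amber (orange) opaque glass panel with cream stripes, 100 mm wide, 160 mm high, 8 mm thick, about 0.3 kg. It starts upright in the single slot of a low dark wooden stand (fixed; same slot shape and floor height as the rack). x runs along its width, y through its thickness, z up.
- amber_foot (a point): Middle of the amber panel's lower edge, 80 mm below its centre, same axes.
- slot (a point): Middle of the floor of the rack's one empty slot. x runs along the slot (front to back of the rack), y across the slot, z up. The floor is 18 mm above the table. A small yellow clip on the rack's front edge, 65 mm from here towards -x, marks this slot.
- drying_rack: Fixed wooden drying rack, base board 130 (x) x 170 (y) x 18 mm, origin at the middle of its underside. Five slots side by side, 24 mm apart along y, at y = -48, -24, 0, 24, 48 mm; the empty one is always one of the inner three. Slots lie between pairs of upright 12 mm dowels at x = -34 and +34 mm; they are 12 mm wide. The dowels stand 64 mm above the board and taper over their top 14 mm, so a slot's mouth is about 21 mm wide.
- teal_panel_center (a point): Centre (half-way up) of the loose teal glass panel with pale stripes, 100 x 95 high x 8 mm, standing in one of the rack's other slots, so its top is 113 mm above the table. x along its width, y through its thickness, z up.
- cobalt_panel_center (a point): Centre (half-way up) of the loose cobalt glass panel with pale stripes, 100 x 95 high x 8 mm, standing in one of the rack's other slots, so its top is 113 mm above the table. x along its width, y through its thickness, z up.
- green_panel_center (a point): Centre (half-way up) of the loose green glass panel with pale stripes, 100 x 95 high x 8 mm, standing in one of the rack's other slots, so its top is 113 mm above the table. x along its width, y through its thickness, z up.
- plum_panel_center (a point): Centre (half-way up) of the loose plum glass panel with pale stripes, 100 x 95 high x 8 mm, standing in one of the rack's other slots, so its top is 113 mm above the table. x along its width, y through its thickness, z up.
- amber_panel: The amber panel itself; origin in the middle of its lower edge (same point as amber_foot).
Things that resemble listed ones, but are neither listed nor needed, are in the scene too. There is more than one size of the amber_panel; the job needs the smaller.

How it is judged (in metres and radians):
On the way:
1. the amber panel is lifted clear of its stand (height (world z) of amber_foot above 0.085 m), for 0.2 s.
At the end, for the whole second after the job is handed in: The amber panel stands in the empty slot: the middle of its lower edge within 25 mm of the slot's middle along the slot, within 6 mm across it and no more than 5 mm above its floor; it is within 0.12 rad of upright and of square to the slot, released and at rest (x of amber_foot in the frame of slot between -0.025 and 0.025 m and y of amber_foot in the frame of slot between -0.006 and 0.006 m and z of amber_foot in the frame of slot between -0.003 and 0.005 m and angle between amber_panel_center's own z axis and vertical below 0.12 rad and angle between the y axis of amber_panel_center and the y axis of slot, either way round below 0.12 rad and linear speed of amber_panel below 0.02 m/s and angular speed of amber_panel below 0.1 rad/s); the robot touches nothing.
It fails at once if the amber panel is let go over the rack while its lower edge is more than 15 mm above the slot floor (contact force between the fingers and amber_panel below 0.01 N and z of amber_foot in the frame of slot above 0.015 m and horizontal distance between amber_foot and slot below 0.07 m).
It fails at once if another panel is shifted by more than 20 mm or tipped by more than 0.25 rad (distance of any of teal_panel_center, cobalt_panel_center, green_panel_center, plum_panel_center from where it was at the start of the episode above 0.02 m or angle between any of teal_panel_center, cobalt_panel_center, green_panel_center, plum_panel_center's own z axis and vertical above 0.25 rad).
It also fails if it takes over 45 s, if anything falls off the work surface, if the arm or the gripper's body presses on something with over 40 N, if the wrist force passes 120 N, or if a joint passes its speed limit or range.

## Working session

There is one attempt and no reset: what is moved stays moved. The work goes in short steps, Python scripts to look and compute and a tool call to move; the robot and the scene stay as the last step left them, time stands still between calls to the robot, and variables do not carry over. Pictures are saved under pics/ and viewed, about 8 in all and at most 12, crops included, and the job is handed in when it is done.

Besides the shell and the picture viewer there is one more tool, called after "Emit:" as name(argument=value, ...) on one line, values as JSON. carry_out: Moves the arm, as the interface text tells. Its arguments: {"type":"object","properties":{"motion":{"type":"array"},"fingers":{"type":"number"}},"required":["motion"]}

```bash
mkdir -p pics
python3 - <<'E'
from rig import *
import cv2,numpy as np
for n in("scene","top"):
    im=snapshot(n); cv2.imwrite(f"pics/{n}0.png",im[...,::-1])
    c=get_calibration(n); print(n,np.round(c["K"],1).tolist(),np.round(c["extrinsics"],3).tolist())
s=sense(); print({k:np.round(v,3).tolist() for k,v in s.items()})
E
```

```text
scene [[477.2, 0.0, 324.5], [0.0, 477.2, 196.0], [0.0, 0.0, 1.0]] [[-0.803, -0.301, 0.514, 48.795], [-0.596, 0.413, -0.688, 551.059], [-0.005, -0.859, -0.511, 514.345], [0.0, 0.0, 0.0, 1.0]]
top [[363.1, 0.0, 318.5], [0.0, 363.1, 204.3], [0.0, 0.0, 1.0]] [[-0.017, -0.983, 0.181, 332.669], [-1.0, 0.016, -0.006, 4.838], [0.003, -0.181, -0.984, 935.309], [0.0, 0.0, 0.0, 1.0]]
{'clock': 0.1, 'joints': [-1.254, 0.418, -0.01, 1.614, 0.005, 1.111, -0.053], 'dq': [0.001, -0.002, 0.002, -0.001, 0.001, -0.001, 0.001], 'tau': [0.003, -86.581, 0.681, -43.564, 0.019, 0.005, 0.0], 'position': [218.78, 585.111, 230.694], 'ee_rot': [-0.0, 0.178, 0.984, -0.001], 'force': [-0.632, 0.468, 0.454], 'ft_torque': [-0.005, 0.05, -0.029], 'finger_gap': 85.492}
```

View pics/scene0.png

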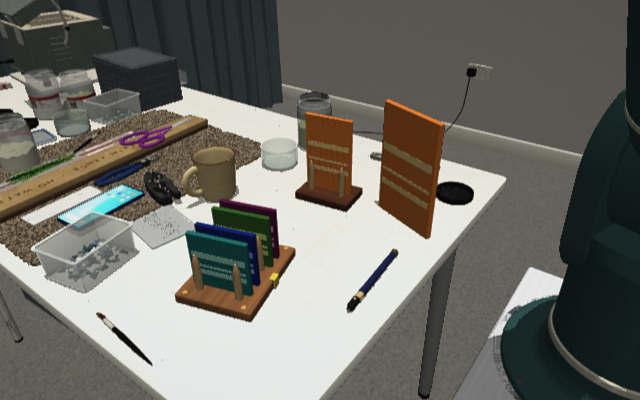

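View pics/top0.png

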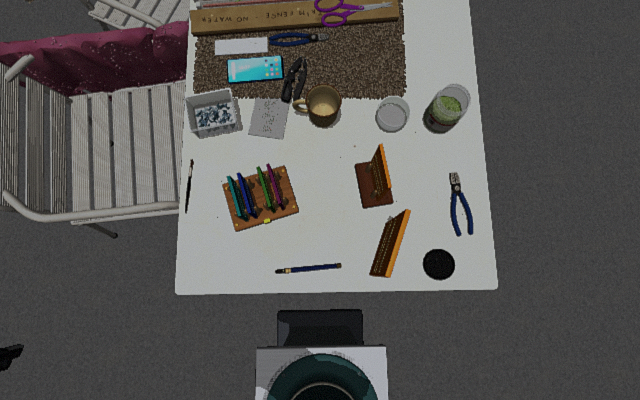

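Two amber panels are in the scene. The one in the wooden stand, at scene (330,150) and top (378,175), is smaller and fits the description. The larger one, at scene (410,165) and top (392,243), stands free without a stand. I'll confirm with enlarged crops.

Run:
```python
import cv2,numpy as np
t=cv2.imread("pics/top0.png");s=cv2.imread("pics/scene0.png")
R=lambda a,f:cv2.resize(a,None,fx=f,fy=f,interpolation=cv2.INTER_CUBIC)
a=R(t[130:240,215:415],4); cv2.imwrite("pics/c1.png",a)
b=R(s[95:325,170:370],2.6);b=R(s[100:220,290:370],5); c=R(s[190:325,170:300],4.44)
h=max(b.shape[0],c.shape[0]); b=cv2.copyMakeBorder(b,0,h-b.shape[0],0,0,0);c=cv2.copyMakeBorder(c,0,h-c.shape[0],0,0,0)
o=np.hstack([b,c]);print(o.shape); cv2.imwrite("pics/c2.png",o[:, :1000] if o.shape[1]<=800 else R(o,800/o.shape[1]))
```

```text
(600, 977, 3)
```

View pics/c1.png

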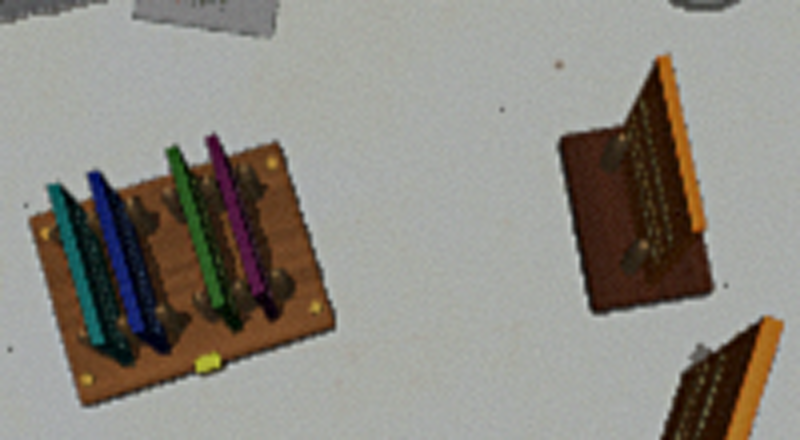

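View pics/c2.png

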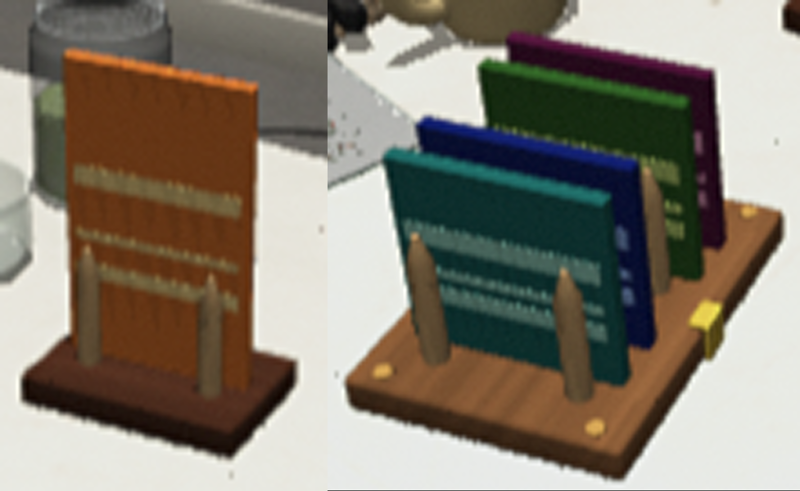

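```bash
cat > h.py <<'E'
import cv2,numpy as np
from rig import *
def ray(n,uv,z):
    c=get_calibration(n);K=np.array(c["K"]);E=np.array(c["extrinsics"])
    uv=np.atleast_2d(uv).astype(float);d=np.c_[uv,np.ones(len(uv))]@np.linalg.inv(K).T@E[:3,:3].T
    return E[:3,3]+d*((z-E[2,3])/d[:,2])[:,None]
def mask(im,lo,hi,roi):
    h=cv2.cvtColor(im,cv2.COLOR_BGR2HSV);m=cv2.inRange(h,lo,hi);r=np.zeros_like(m);x0,y0,x1,y1=roi
    r[y0:y1,x0:x1]=m[y0:y1,x0:x1];n,l,st,_=cv2.connectedComponentsWithStats(r)
    return (l==1+np.argmax(st[1:,4])).astype(np.uint8)
def rect(m,n,z):
    p=np.argwhere(m)[:,::-1];w=ray(n,p,z)[:,:2].astype(np.float32)
    (c,sz,a)=cv2.minAreaRect(w);
    mu=w.mean(0);d=np.linalg.svd(w-mu,full_matrices=False)[2][0];d*=np.sign(d[0])
    t=(w-mu)@d;mid=mu+d*(t.max()+t.min())/2
    return np.round(mid,1),np.round(np.ptp(t),1),np.round(np.degrees(np.arctan2(d[1],d[0])),1),len(p),np.round(sz,1)
E
python3 - <<'E'
from h import *
t=cv2.imread("pics/top0.png");s=cv2.imread("pics/scene0.png")
hs=cv2.cvtColor(t,cv2.COLOR_BGR2HSV)
for n,(u,v) in dict(amber=(385,170),amberface=(377,175),teal=(233,197),blue=(245,195),blues=(250,203),green=(263,185),greens=(266,190),plum=(274,185),plums=(277,192),wood=(257,200)).items(): print(n,hs[v,u])
print("amber",rect(mask(t,(8,150,140),(22,255,255),(370,140,395,200)),"top",178))
for n,lo,hi in(("teal",(80,100,80),(98,255,255)),("blue",(110,120,85),(128,255,255)),("green",(45,100,60),(75,255,255)),("plum",(145,80,60),(172,255,255))):
    print(n,rect(mask(t,lo,hi,(215,150,300,235)),"top",113))
print("clip",rect(mask(t,(24,150,120),(34,255,255),(215,200,300,235)),"top",22))
m=mask(t,(3,60,40),(20,255,255),(215,150,300,240));m=cv2.morphologyEx(m,cv2.MORPH_CLOSE,np.ones((9,9)))
w=ray("top",np.argwhere(m)[:,::-1],18)[:,:2].astype(np.float32);r=cv2.minAreaRect(w);print("rack",r)
# scene: amber top corners (crop scale 5*800/977)
f=5*800/977
for q in((66,52),(258,86)): print(ray("scene",(290+q[0]/f,100+q[1]/f),178).round(1))
f=4.44*800/977
for q in((707,308),(385,155),(610,202),(418,124),(640,164),(480,66),(690,104),(510,38),(713,74)): print(q,ray("scene",(170+(q[0]-328)/f,190+q[1]/f),113 if q[0]!=707 else 22).round(1))
E
```

```text
amber [ 17 205 169]
amberface [ 15 215  45]
teal [ 90 196  91]
blue [114 204 110]
blues [108 150  34]
green [ 56 158  87]
greens [ 51 162  55]
plum [159 178  79]
plums [162 172  80]
wood [ 13 165 116]
amber (array([ 555.9, -144.9], dtype=float32), np.float32(98.3), np.float32(8.7), 139, array([98.3,  6.7]))
teal (array([508. , 196.4], dtype=float32), np.float32(98.0), np.float32(17.0), 115, array([98. ,  6.3]))
blue (array([514.8, 173.3], dtype=float32), np.float32(98.2), np.float32(16.8), 118, array([98.2,  6.5]))
green (array([528.7, 127.3], dtype=float32), np.float32(97.8), np.float32(16.7), 118, array([97.8,  6.7]))
plum (array([535.7, 104.4], dtype=float32), np.float32(97.2), np.float32(16.5), 113, array([97.2,  6.4]))
clip (array([462. , 131.7], dtype=float32), np.float32(15.8), np.float32(-62.9), 23, array([10.2, 12.7]))
rack ((521.5205688476562, 149.67874145507812), (129.73419189453125, 169.02581787109375), 16.87470245361328)
[[ 605.6 -135.6  178. ]]
[[ 507.6 -153.3  178. ]]
(707, 308) [[463.2 130.6  22. ]]
(385, 155) [[554.1 214.4 113. ]]
(610, 202) [[458.7 183.6 113. ]]
(418, 124) [[560.7 191.8 113. ]]
(640, 164) [[466.9 158.4 113. ]]
(480, 66) [[574.1 146.  113. ]]
(690, 104) [[480.1 114.4 113. ]]
(510, 38) [[581.1 122.1 113. ]]
(713, 74) [[487.9  91.1 113. ]]
```

```bash
cat >> h.py <<'E'
def slide(target,ang,frm=None):
    """cm along tool axes and turn, to TCP target (mm) with tool y at world angle ang (deg)"""
    from scipy.spatial.transform import Rotation as Ro
    s=sense();q=np.array(s["ee_rot"]);R=Ro.from_quat(np.r_[q[1:],q[0]]).as_matrix()
    d=R.T@(np.array(target)-np.array(s["position"]))/10
    a=np.degrees(np.arctan2(R[1,1],R[0,1]));print("t",s["clock"],"pos",np.round(s["position"],1),"yang",a.round(2),"zax",R[:,2].round(3),"gap",s["finger_gap"],"F",np.round(s["force"],1))
    print("slide",d.round(2),"turn",round(np.radians(a-ang),3))
E
python3 - <<'E'
from h import *
t=cv2.imread("pics/top0.png")
for z in(0,):print("big foot",ray("scene",[(381,205),(430,236)],0).round(0).tolist())
c=ray("top",[(408,210),(397,275)],0)
for z in (180,200,220,240,260):print(z,ray("scene",[(385,100),(443,124)],z).round(0)[:,:2].tolist(),ray("top",[(407,210),(399,275)],z).round(0)[:,:2].tolist())
slide((556,-145,330),98.8)
E
```

```text
big foot [[452.0, -180.0, 0.0], [323.0, -140.0, 0.0]]
180 [[515.0, -284.0], [363.0, -233.0]] [[456.0, -186.0], [322.0, -162.0]]
200 [[487.0, -234.0], [345.0, -186.0]] [[453.0, -181.0], [322.0, -157.0]]
220 [[459.0, -184.0], [326.0, -139.0]] [[450.0, -176.0], [323.0, -153.0]]
240 [[432.0, -134.0], [307.0, -92.0]] [[447.0, -171.0], [323.0, -149.0]]
260 [[404.0, -84.0], [288.0, -46.0]] [[443.0, -166.0], [323.0, -144.0]]
t 0.1 pos [218.8 585.1 230.7] yang 69.5 zax [-0.    -0.001 -1.   ] gap 85.4916328726716 F [-0.6  0.5  0.5]
slide [-57.16 -56.59  -9.86] turn -0.511
```

Emit:
carry_out(motion=[{"slide": [-2,-2,-1.5],"turn": -0.03},{"slide": [-6,-6,-4],"turn": -0.09},{"slide": [-10,-10,-7],"turn": -0.15},{"slide": [-14,-14,-9],"turn": -0.22},{"slide": [-18,-18,-10],"turn": -0.3},{"slide": [-22,-22,-10],"turn": -0.38},{"slide": [-26,-26,-10],"turn": -0.45},{"slide": [-30,-30,-10],"turn": -0.51}], fingers=1)

```text
clock: 1.1
position: [395.2, 197.5, 331.3]
ee_rot: [0.0, -0.077, 0.997, 0.0]
force: [1.3, 0.9, -0.3]
finger_gap: 85.4
```

```bash
python3 -c "
from h import *
slide((556,-145,330),98.8)"
```

```text
t 1.1 pos [395.2 197.5 331.3] yang 98.85 zax [ 0.  0. -1.] gap 85.38139534314125 F [ 1.3  0.9 -0.3]
slide [-10.62 -36.31   0.13] turn 0.001
```

Emit:
carry_out(motion=[{"slide": [-1,-4,0],"turn": 0},{"slide": [-3,-9,0],"turn": 0},{"slide": [-5,-15,0],"turn": 0},{"slide": [-7,-21,0],"turn": 0},{"slide": [-9,-27,0],"turn": 0},{"slide": [-10,-32,0],"turn": 0},{"slide": [-10.6,-36,0],"turn": 0},{"slide": [-10.6,-36,0],"turn": 0}])

```text
clock: 2.1
position: [554.0, -143.5, 330.8]
ee_rot: [-0.001, -0.074, 0.997, -0.001]
force: [-0.0, 0.8, 0.1]
finger_gap: 85.2
```

```bash
python3 -c "
from h import *
cv2.imwrite('pics/s1.png',snapshot('scene')[...,::-1])
slide((556,-145,130),98.8)"
```

```text
t 2.15 pos [ 554.  -141.5  330.8] yang 98.59 zax [-0.001 -0.001 -1.   ] gap 85.2150879307705 F [0.2 0.8 0.2]
slide [-0.17 -0.37 20.08] turn -0.004
```

View pics/s1.png

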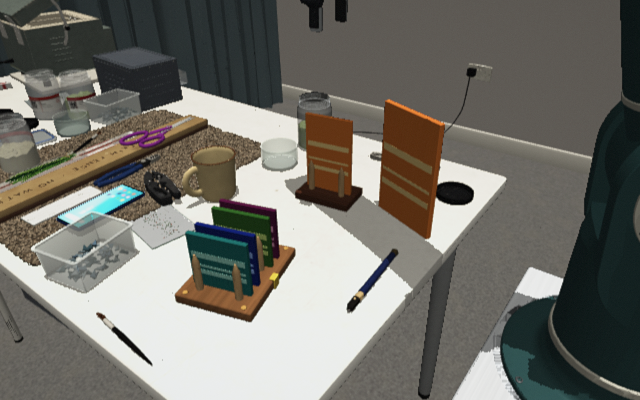

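The fingers show at (312-345, 0-30), straight above the amber panel's top (330,115), and nothing has been disturbed. Now I'll descend.

Emit:
carry_out(motion=[{"slide": [-0.2,-0.3,2],"turn": 0},{"slide": [-0.2,-0.3,6],"turn": 0},{"slide": [-0.2,-0.3,10],"turn": 0},{"slide": [-0.2,-0.3,13],"turn": 0},{"slide": [-0.2,-0.3,16],"turn": 0},{"slide": [-0.2,-0.3,18.5],"turn": 0},{"slide": [-0.2,-0.3,20],"turn": 0},{"slide": [-0.2,-0.3,20],"turn": 0}])

```text
clock: 3.15
position: [556.3, -142.3, 130.8]
ee_rot: [-0.001, -0.076, 0.997, 0.0]
force: [0.5, -0.7, -0.2]
finger_gap: 85.6
```

```bash
python3 -c "
from h import *
i=snapshot('scene')[...,::-1]
cv2.imwrite('pics/s2.png',cv2.resize(i[40:240,230:470],None,fx=3,fy=3))
slide((556,-145,130),98.8)"
```

```text
t 3.2 pos [ 556.7 -142.7  131.7] yang 98.75 zax [ 0.  0. -1.] gap 85.1217208158205 F [ 0.5 -0.8 -0.6]
slide [ 0.11 -0.22  0.17] turn -0.001
```

View pics/s2.png

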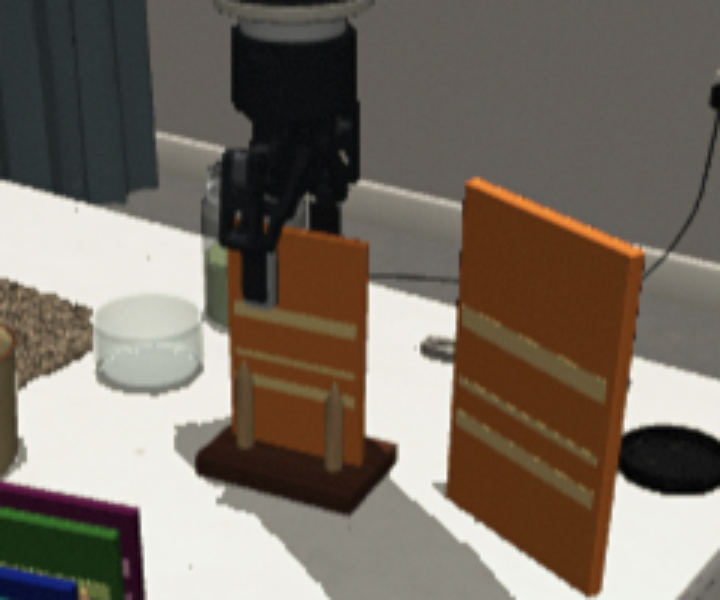

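The jaws straddle the panel (crop 300,280) and the TCP is level with the upper stripe's top, so I'll close.

Emit:
carry_out(motion=[{"slide": [0.1,-0.2,0],"turn": 0},{"slide": [0.1,-0.2,0],"turn": 0},{"slide": [0.1,-0.2,0],"turn": 0},{"slide": [0.1,-0.2,0],"turn": 0},{"slide": [0.1,-0.2,0],"turn": 0},{"slide": [0.1,-0.2,0],"turn": 0},{"slide": [0.1,-0.2,0],"turn": 0},{"slide": [0.1,-0.2,0],"turn": 0}], fingers=0)

```text
clock: 4.2
position: [556.0, -145.2, 131.6]
ee_rot: [0.0, -0.076, 0.997, 0.0]
force: [-2.2, 1.4, 5.9]
finger_gap: 7.3
```

Emit:
carry_out(motion=[{"slide": [0,0,0],"turn": 0},{"slide": [0,0,0],"turn": 0}])

```text
clock: 4.45
position: [556.0, -145.2, 131.5]
ee_rot: [0.0, -0.076, 0.997, 0.0]
force: [-2.1, 0.3, 6.1]
finger_gap: 7.1
```

Emit:
carry_out(motion=[{"slide": [0,0,-1],"turn": 0},{"slide": [0,0,-3],"turn": 0},{"slide": [0,0,-6],"turn": 0},{"slide": [0,0,-9],"turn": 0},{"slide": [0,0,-12],"turn": 0},{"slide": [0,0,-15],"turn": 0},{"slide": [0,0,-17],"turn": 0},{"slide": [0,0,-18],"turn": 0}])

```text
clock: 5.45
position: [556.0, -145.4, 312.6]
ee_rot: [0.001, -0.076, 0.997, -0.0]
force: [0.1, -0.2, -2.9]
finger_gap: 7.4
```

```bash
python3 -c "
from h import *
slide((521.7,150.2,312),106.8)"
```

```text
t 5.45 pos [ 556.  -145.4  312.6] yang 98.71 zax [ 0.001 -0.    -1.   ] gap 7.382123607750659 F [ 0.1 -0.2 -2.9]
slide [-1.09 29.74  0.05] turn -0.141
```

Emit:
carry_out(motion=[{"slide": [0,0.7,0],"turn": 0},{"slide": [-0.1,2.2,0],"turn": -0.01},{"slide": [-0.2,4.2,0],"turn": -0.02},{"slide": [-0.3,6.5,0],"turn": -0.03},{"slide": [-0.4,9,0],"turn": -0.04},{"slide": [-0.5,11.5,0],"turn": -0.055},{"slide": [-0.6,14,0],"turn": -0.07},{"slide": [-0.7,16.5,0],"turn": -0.08}])

```text
clock: 6.45
position: [537.1, 21.2, 310.9]
ee_rot: [-0.0, -0.117, 0.993, 0.0]
force: [1.0, -0.1, -2.7]
finger_gap: 7.6
```

```bash
python3 -c "
from h import *
slide((521.7,150.2,312),106.8)"
```

```text
t 6.45 pos [537.1  21.2 310.9] yang 103.42 zax [-0.001  0.    -1.   ] gap 7.574429708813951 F [ 1.  -0.1 -2.7]
slide [-1.49 12.9  -0.1 ] turn -0.059
```

Emit:
carry_out(motion=[{"slide": [-0.2,2.3,0],"turn": -0.01},{"slide": [-0.5,4.8,0],"turn": -0.02},{"slide": [-0.8,7.2,0],"turn": -0.03},{"slide": [-1.1,9.3,0],"turn": -0.04},{"slide": [-1.3,11.1,0],"turn": -0.05},{"slide": [-1.5,12.4,0],"turn": -0.06},{"slide": [-1.5,12.9,0],"turn": -0.06},{"slide": [-1.5,12.9,0],"turn": -0.06}])

```text
clock: 7.45
position: [522.8, 147.7, 311.3]
ee_rot: [-0.0, -0.145, 0.989, -0.0]
force: [-0.1, -0.1, -2.0]
finger_gap: 7.5
```

Emit:
carry_out(motion=[{"slide": [0,0,1],"turn": 0},{"slide": [0,0,2.5],"turn": 0},{"slide": [0,0,4],"turn": 0},{"slide": [0,0,5],"turn": 0},{"slide": [0,0,5],"turn": 0},{"slide": [0,0,5],"turn": 0}])

```text
clock: 8.2
position: [523.0, 148.0, 261.7]
ee_rot: [0.0, -0.146, 0.989, 0.0]
force: [0.3, -1.5, -1.4]
finger_gap: 7.4
```

```bash
python3 -c "
from h import *
i=snapshot('scene')[...,::-1]
t=snapshot('top')[...,::-1]
cv2.imwrite('pics/t3f.png',t);cv2.imwrite('pics/s3f.png',i)
cv2.imwrite('pics/s3.png',cv2.resize(i[80:330,130:400],None,fx=2.8,fy=2.4))
slide((521.7,150.2,132),106.8)"
```

```text
t 8.3 pos [523.  148.  261.8] yang 106.74 zax [ 0.001  0.    -1.   ] gap 7.113558716781679 F [-0.  -0.4 -1.4]
slide [ 0.07  0.25 12.98] turn -0.001
```

View pics/s3.png

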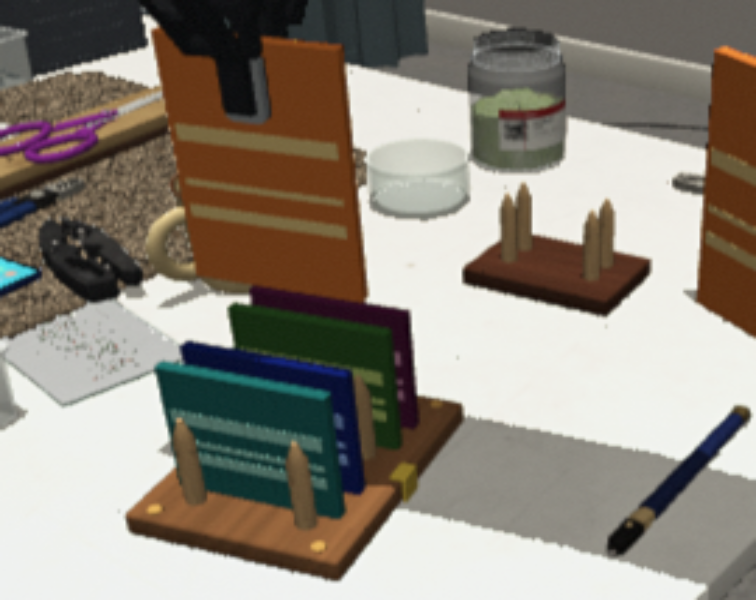

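The panel hangs level in the jaws with its lower edge at crop (197,278)-(365,300). The rack's panels are undisturbed. Next I'll check the foot against the slot by ray.

```bash
python3 -c "
from h import *
f=lambda x,y:(130+x/2.8,80+y/2.4)
p=ray('scene',[f(197,278),f(365,300)],148)[:,:2];d=p[0]-p[1];print('foot front edge',p.round(1).tolist(),np.linalg.norm(d),np.degrees(np.arctan2(d[1],d[0])))
n=np.array([-np.sin(.293),np.cos(.293)]);print('mid minus 4mm (front face)',(p.mean(0)-4*n).round(1))
p=ray('scene',[f(155,30),f(342,45)],308)[:,:2];print('top',p.round(1).tolist(),p.mean(0).round(1))
t=cv2.imread('pics/t3f.png')
print(rect(mask(t,(8,150,140),(22,255,255),(200,120,330,240)),'top',308))
slide((521.7,150.2,132),106.8)"
```

```text
foot front edge [[568.7, 167.8], [477.6, 133.7]] 97.33406037361391 20.50564049803372
mid minus 4mm (front face) [524.3 146.9]
top [[568.0, 165.7], [477.9, 131.5]] [522.9 148.6]
(array([420.7, 112.2], dtype=float32), np.float32(21.0), np.float32(-84.9), 73, array([14. , 20.8]))
t 8.3 pos [523.  148.  261.8] yang 106.74 zax [ 0.001  0.    -1.   ] gap 7.113558716781679 F [-0.  -0.4 -1.4]
slide [ 0.07  0.25 12.98] turn -0.001
```

```bash
python3 -c "
from h import *
i=cv2.imread('pics/s3f.png')
m=mask(i,(8,150,60),(20,255,255),(170,80,270,215)); m=cv2.morphologyEx(m,cv2.MORPH_CLOSE,np.ones((11,11)))
# lower boundary: lowest mask pixel per column, line fit
x0,y0,w,h=cv2.boundingRect(m);print(x0,y0,w,h)
c=np.arange(x0,x0+w);b=np.array([np.max(np.nonzero(m[:,u])[0]) for u in c])
print(list(zip(c,b))[::6],list(zip(c,b))[-4:])
s=slice(18,-8);k=np.polyfit(c[s],b[s]+.5,1);e=np.polyval(k,[c[s][0],c[s][-1]])
p=ray('scene',[(c[s][0],e[0]),(c[s][-1],e[1])],148)[:,:2];d=p[0]-p[1];print(p.round(1),np.degrees(np.arctan2(d[1],d[0])))
# same method for the 3 known panels' teal top edge
m=mask(i,(80,100,40),(98,255,255),(180,215,260,300));x0,y0,w,h=cv2.boundingRect(m);c=np.arange(x0+3,x0+w-6);b=np.array([np.min(np.nonzero(m[:,u])[0]) for u in c])
k=np.polyfit(c,b-.5,1);e=np.polyval(k,[c[0],c[-1]]);p=ray('scene',[(c[0],e[0]),(c[-1],e[1])],113)[:,:2];d=p[0]-p[1];print(np.degrees(np.arctan2(d[1],d[0])))
"
```

```text
185 91 76 115
[(np.int64(185), np.int64(98)), (np.int64(191), np.int64(137)), (np.int64(197), np.int64(176)), (np.int64(203), np.int64(195)), (np.int64(209), np.int64(196)), (np.int64(215), np.int64(197)), (np.int64(221), np.int64(198)), (np.int64(227), np.int64(199)), (np.int64(233), np.int64(200)), (np.int64(239), np.int64(201)), (np.int64(245), np.int64(202)), (np.int64(251), np.int64(204)), (np.int64(257), np.int64(205))] [(np.int64(257), np.int64(205)), (np.int64(258), np.int64(205)), (np.int64(259), np.int64(205)), (np.int64(260), np.int64(202))]
[[567.3 163.8]
 [488.8 139.4]] 17.280743550779622
17.47781873736852
```

Angle 17.3° against 17.5° for the racked teal panel is square. Across the slot it needs about +3 mm.

Emit:
carry_out(motion=[{"slide": [0.1,0.15,0.5],"turn": 0},{"slide": [0.1,0.3,1],"turn": 0},{"slide": [0.1,0.3,2],"turn": 0},{"slide": [0.1,0.3,3],"turn": 0},{"slide": [0.1,0.3,4],"turn": 0},{"slide": [0.1,0.3,5],"turn": 0},{"slide": [0.1,0.3,5.5],"turn": 0},{"slide": [0.1,0.3,5.5],"turn": 0}])

```text
clock: 9.3
position: [520.9, 150.4, 206.0]
ee_rot: [-0.0, -0.146, 0.989, -0.0]
force: [-0.9, 0.2, -2.0]
finger_gap: 7.0
```

```bash
python3 -c "
from h import *
i=snapshot('scene')[...,::-1]
cv2.imwrite('pics/s4.png',cv2.resize(i[120:330,160:310],None,fx=4,fy=2.85))
cv2.imwrite('pics/s4.png',cv2.resize(i[150:330,160:310],None,fx=3.3,fy=3.3,interpolation=cv2.INTER_CUBIC))
slide((521.7,150.2,132),106.8)"
```

```text
t 9.35 pos [521.  150.5 206.4] yang 106.74 zax [ 0. -0. -1.] gap 7.429254276152463 F [-0.3  0.4 -2.1]
slide [-0.06 -0.05  7.44] turn -0.001
```

View pics/s4.png

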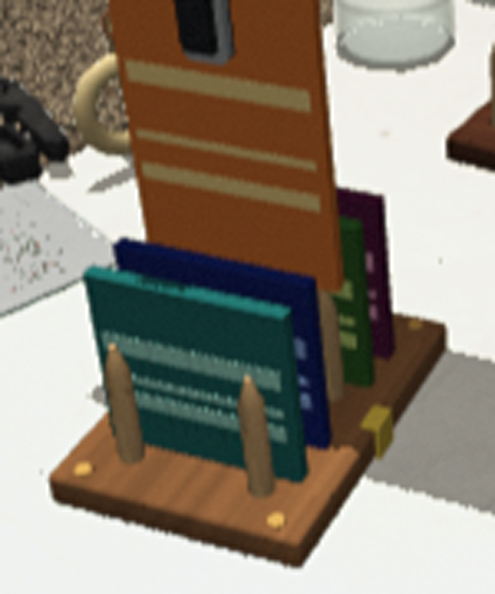

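The amber panel's lower edge is behind the cobalt panel and in front of the green one, ending at crop (340,290), and lined up over the empty slot. I'll lower it slowly.

Emit:
carry_out(motion=[{"slide": [0,0,0.4],"turn": 0},{"slide": [0,0,0.9],"turn": 0},{"slide": [0,0,1.4],"turn": 0},{"slide": [0,0,1.9],"turn": 0},{"slide": [0,0,2.4],"turn": 0},{"slide": [0,0,3],"turn": 0},{"slide": [0,0,3.5],"turn": 0},{"slide": [0,0,3.5],"turn": 0}])

```text
clock: 10.35
position: [520.7, 150.4, 170.9]
ee_rot: [-0.0, -0.146, 0.989, -0.0]
force: [1.1, -0.3, -2.7]
finger_gap: 7.0
```

No contact force. Continuing to about 3 mm above the floor.

Emit:
carry_out(motion=[{"slide": [0,0,0.5],"turn": 0},{"slide": [0,0,1.1],"turn": 0},{"slide": [0,0,1.7],"turn": 0},{"slide": [0,0,2.3],"turn": 0},{"slide": [0,0,2.9],"turn": 0},{"slide": [0,0,3.3],"turn": 0},{"slide": [0,0,3.6],"turn": 0},{"slide": [0,0,3.6],"turn": 0}])

```text
clock: 11.35
position: [520.9, 150.5, 135.2]
ee_rot: [-0.0, -0.146, 0.989, -0.0]
force: [-0.6, 0.0, -1.1]
finger_gap: 7.2
```

Emit:
carry_out(motion=[{"slide": [0,0,0.1],"turn": 0},{"slide": [0,0,0.2],"turn": 0},{"slide": [0,0,0.3],"turn": 0},{"slide": [0,0,0.3],"turn": 0}])

```text
clock: 11.85
position: [520.8, 150.5, 132.2]
ee_rot: [-0.0, -0.146, 0.989, -0.0]
force: [0.2, -0.0, -2.4]
finger_gap: 7.3
```

Emit:
carry_out(motion=[{"slide": [0,0,0.05],"turn": 0},{"slide": [0,0,0.1],"turn": 0},{"slide": [0,0,0.1],"turn": 0},{"slide": [0,0,0.1],"turn": 0}])

```text
clock: 12.35
position: [521.0, 150.5, 131.5]
ee_rot: [0.0, -0.146, 0.989, 0.0]
force: [-2.0, -1.6, 5.3]
finger_gap: 7.2
```

The floor is felt (force from -2.4 to +5.3 N) at the height of the original grasp. Releasing.

Emit:
carry_out(motion=[{"slide": [0,0,0],"turn": 0},{"slide": [0,0,0],"turn": 0},{"slide": [0,0,0],"turn": 0},{"slide": [0,0,0],"turn": 0},{"slide": [0,0,0],"turn": 0},{"slide": [0,0,0],"turn": 0}], fingers=0.6)

```text
clock: 13.1
position: [520.9, 150.5, 131.3]
ee_rot: [-0.0, -0.146, 0.989, -0.0]
force: [0.7, -0.1, 0.4]
finger_gap: 51.2
```

Emit:
carry_out(motion=[{"slide": [0,0,-1],"turn": 0},{"slide": [0,0,-3],"turn": 0},{"slide": [0,0,-6],"turn": 0},{"slide": [0,0,-9],"turn": 0},{"slide": [0,0,-12],"turn": 0},{"slide": [0,0,-15],"turn": 0},{"slide": [0,0,-17],"turn": 0},{"slide": [0,0,-17],"turn": 0}])

```text
clock: 14.1
position: [521.4, 150.6, 303.2]
ee_rot: [0.001, -0.146, 0.989, 0.0]
force: [-0.8, -0.1, -0.5]
finger_gap: 51.2
```

Emit:
carry_out(motion=[{"slide": [0,-2,0],"turn": 0},{"slide": [0,-6,0],"turn": 0},{"slide": [0,-11,0],"turn": 0},{"slide": [0,-16,0],"turn": 0},{"slide": [0,-20,0],"turn": 0},{"slide": [0,-23,0],"turn": 0},{"slide": [0,-24,0],"turn": 0},{"slide": [0,-24,0],"turn": 0}])

```text
clock: 15.1
position: [589.8, -79.3, 300.9]
ee_rot: [-0.0, -0.145, 0.989, 0.0]
force: [-0.5, -0.3, 0.1]
finger_gap: 51.6
```

Run:
```python
from h import *
i=cv2.cvtColor(snapshot('scene'),cv2.COLOR_RGB2BGR);t=cv2.cvtColor(snapshot('top'),cv2.COLOR_RGB2BGR)
a=cv2.resize(i[120:330,160:310],None,fx=2.8,fy=2.8);b=cv2.resize(t[130:260,190:320],(int(588),588))[:, :370]
b=cv2.resize(t[140:245,215:305],None,fx=4,fy=5.6)
b=cv2.resize(t[140:245,215:305],None,fx=4,fy=4);b=cv2.copyMakeBorder(b,0,588-b.shape[0],0,0,0)
cv2.imwrite('pics/fin.png',np.hstack([a,b]))
print("amber",rect(mask(t,(8,150,130),(22,255,255),(235,140,290,205)),"top",178))
for n,lo,hi in(("teal",(80,100,80),(98,255,255)),("blue",(110,120,85),(128,255,255)),("green",(45,100,60),(75,255,255)),("plum",(145,80,60),(172,255,255))):
    print(n,rect(mask(t,lo,hi,(215,150,300,235)),"top",113))
slide((521.7,150.2,132),106.8)
```

```text
amber (array([523.4,  75.1], dtype=float32), np.float32(65.1), np.float32(10.6), 178, array([65.2, 23. ]))
teal (array([508.1, 196.3], dtype=float32), np.float32(98.0), np.float32(17.0), 125, array([98. ,  6.6]))
blue (array([514.8, 173.2], dtype=float32), np.float32(98.2), np.float32(16.9), 125, array([98.2,  6.9]))
green (array([528.7, 127.1], dtype=float32), np.float32(97.8), np.float32(16.7), 130, array([97.8,  7.4]))
plum (array([535.6, 103.8], dtype=float32), np.float32(97.9), np.float32(16.9), 135, array([97.9,  9.6]))
t 15.2 pos [589.9 -78.1 301.1] yang 106.81 zax [-0.  0. -1.] gap 51.34913721831275 F [ 0.5 -0.3 -0.3]
slide [-0.08 23.82 16.92] turn 0.0
```

View pics/fin.png

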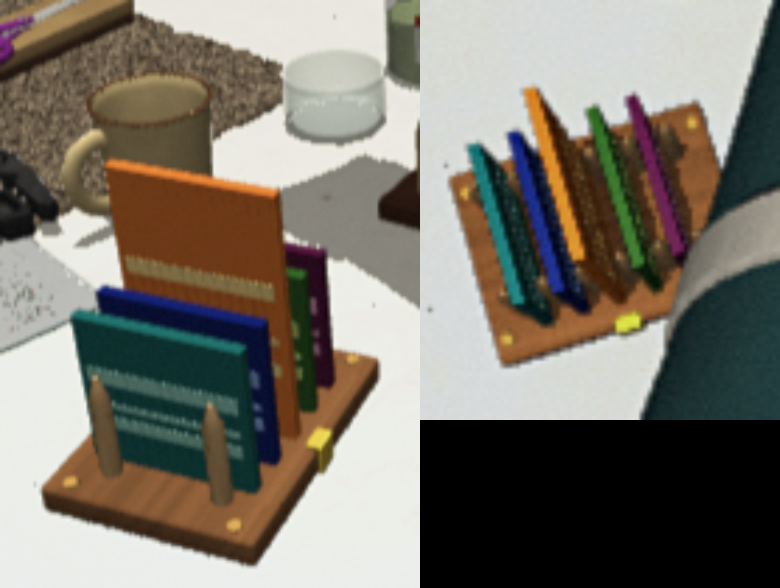

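The amber panel stands in the middle slot behind the clip (top crop (555,175)), and the four other panels are within 1 mm of where they were. My mask had picked up the wood, so I'll redo that number and then hand in.

Run:
```python
from h import *
t=cv2.cvtColor(snapshot('top'),cv2.COLOR_RGB2BGR)
r=rect(mask(t,(14,190,135),(22,255,255),(238,158,264,210)),"top",178);print("amber",r)
s=sense();print(np.abs(s["dq"]).max().round(4))
d=r[0]-np.array([521.7,150.2]);a=.293;print("along/across at top edge",d@[np.cos(a),np.sin(a)],d@[-np.sin(a),np.cos(a)])
if abs(r[1]-98)<5: hand_in();print("handed in")
```

```text
amber (array([521. , 150.2], dtype=float32), np.float32(97.5), np.float32(16.4), 141, array([97.5,  7. ]))
0.0042
along/across at top edge -0.6701680770469948 0.20217504424757812
the job is handed in; nothing more can be done
handed in
```

The small amber panel is out of its stand and upright in the empty middle slot, behind the yellow clip. It was down on the rack's floor before I let go, and I handed the job in at about 15 s of the 45 s allowed; no verdict is reported.

- **Grasp and travel:** I gripped it near its top, lifted it about 180 mm and carried it over the rack. I corrected it about 3 mm across the slot, then lowered it until the floor pushed back (+5 N, at the same height as the original grasp). After opening the fingers I moved the arm clear.
- **Amber panel at the end:** its top edge is 0.7 mm off the slot's middle along it and 0.2 mm across. It sits at 16.4°, against about 16.8° for the slot.
- **Other panels:** all four are within 1 mm of where they started.
- **Checks that disagreed:**
  - While the panel hung over the rack, hand-picked corners gave an angle of 20.5°, but an edge fit gave 17.3°. The racked teal panel reads 17.5° by the same kind of fit, so I trusted the fit.
  - The first colour mask in the last check caught the wood instead of the panel, so I redid it with a tighter one.

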